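Seat a keyed spindle in a pulley hub and hold it home

TASK

The keyed spindle standing in the blue block belongs in the pulley hub on the small grey drive: lift it out, lower its nose into the bore, and turn it back and forth under light pressure until its key drops into the keyway. Then push it down against the spring until its collar is fully home on the hub's face, and finish while still holding it pressed down there, so that I can tighten the set screw. Leave the small bottle, the beaker and the hex-key set standing where they are.

Things in the scene. Friction and masses are not known exactly. Their poses are not given: they have to be found in the camera images.
- spindle: Loose steel spindle, 98 mm long, about 0.25 kg (varies), at first upright in the blue block. Origin: centre of its lower end; z runs up it. From the lower end: nose tapering from 14 to 20 mm diameter over 6 mm, then 20 mm diameter. Brass key on its own -x side (key), dark collar 35 mm diameter from 46 to 52 mm, square head from 62 to 98 mm (head).
- head (a point): Centre of the spindle's square head, 80 mm above its lower end: grip it here. 24 x 24 mm, 36 mm tall, flats facing the spindle's own x and y.
- key (a point): Outer lower end of the key, 16 mm from the spindle's axis on its own -x side, 24 mm above its lower end. The key is 8 mm wide, round-ended below, and runs up from here 22 mm to the collar.
- stand: Fixed blue block, 80 x 80 x 30 mm, with a 21.6 mm hole, 22 mm deep, in the middle of its top, in which the spindle's pilot stands. Origin: centre of the underside, on the worktop.
- drive: Fixed grey housing, 130 x 104 x 29 mm, carrying a toothed pulley with a round hub, which does not turn. Origin: centre of the underside, on the worktop. A white line on top marks its front, its own -x side. The keyway points from the bore's axis to within 0.45 rad either side of this front; where exactly differs each time: see the dark slot in the brass bush, or feel for it.
- bore (a point): Centre of the bore's mouth on the hub's upper face, 81 mm above the worktop; axes as the drive's. Bore 21.6 mm diameter, 52 mm deep. Keyway 11 mm wide, to 17.5 mm from the axis, full depth. Out of line with it the key rests on the face, spindle's lower end 24 mm down; in line it drops in. Fully home (collar on face) the lower end is 46 mm down. Hub 52 mm diameter.
- spring (a point): Top of the spring pin in the bore at rest, 36 mm below the hub's face. It meets the spindle's lower end, pushes up with 4 N at first and 9 N when the spindle is home, and lifts it 10 mm again if let go.
- bottle: Small white bottle, 29 mm diameter, 52 mm tall, loose. Origin: centre of its underside. Leave alone.
- beaker: Small clear beaker, 47 mm diameter, 58 mm tall, loose. Origin: centre of its underside. Leave alone.
- hex_block: Orange block with a set of hex keys, 29 x 60 x 86 mm, loose. Origin: centre of its underside. Leave alone.
There are look-alikes about, which are no part of the job. Leave any brown or green look-alike of the spindle alone.

How it is judged:
On the way, in this order (a step that is already met when the one before it is completed fails the run):
1. the spindle is lifted clear of the blue block (its lower end more than 40 mm above the worktop) (height (world z) of spindle above 0.04 m), for 0.1 s.
2. the key has dropped into the keyway: the spindle's lower end is more than 29 mm down the bore, upright (z of spindle in the frame of bore below -0.029 m and horizontal distance between spindle and bore below 0.004 m and angle between spindle's own z axis and vertical below 0.12 rad), for 0.1 s.
At the end, for the whole second after the job is handed in: The spindle is held fully home: its lower end 43.5 mm or more below the hub's face (collar within 2.5 mm of the face, against the spring), within 4 mm of the bore's axis, within 0.08 rad of upright, at rest (under 20 mm/s), with the fingers still bearing on it with more than 3 N (z of spindle in the frame of bore below -0.0435 m and horizontal distance between spindle and bore below 0.004 m and angle between spindle's own z axis and vertical below 0.08 rad and linear speed of spindle below 0.02 m/s and contact force between the fingers and spindle above 3 N); the arm keeps its last pose, push and grip.
It fails at once if the bottle is moved more than 30 mm or tipped (distance of bottle from where it was at the start of the episode above 0.03 m or angle between bottle's own z axis and vertical above 0.5 rad).
It fails at once if the beaker is moved more than 30 mm or tipped (distance of beaker from where it was at the start of the episode above 0.03 m or angle between beaker's own z axis and vertical above 0.5 rad).
It fails at once if the hex-key set is moved more than 30 mm or tipped (distance of hex_block from where it was at the start of the episode above 0.03 m or angle between hex_block's own z axis and vertical above 0.5 rad).
It also fails if it takes over 45 s, if anything falls off the work surface, if the arm or the gripper's body presses on something with over 40 N, if the wrist force passes 120 N, or if a joint passes its speed limit or range.

ROBOT

A 7-joint arm with a two-finger parallel gripper is mounted at the origin on the work surface; the furniture and walls round the work are solid. World frame = base frame: x ahead of the robot, y to its left, z up, the work surface at z = 0. Lengths are in m, angles in rad, forces in N, time in s.
With the tool pointing down it reaches from about 0.4 to 0.85 m from the base axis. Payload 10.4 kg.
Tool frame: the origin (TCP) lies at the very end of the fingers, on their centre line; the grasp point (between the pads) lies 19 mm behind it (manip.tcp_to_grasp is the distance from the TCP to the grasp point, in m); x points along the fingers, y is the direction in which the jaws open and shut, and the axes are right-handed (so a half turn about x gives the same grasp; the last joint's range is limited). The gripper opens to 85 mm and grips with 20 to 120 N. Pads are 22 mm wide; open, the fingers measure 114 mm over their backs; the gripper's body (76 mm by 85 mm) begins 54 mm behind the grasp point. The pads swing forward as they close: fully open they stand 13 mm farther back than shut.
Start: joints at [1.181, 0.332, -0.065, 1.46, 0.022, 1.35, -0.088], TCP at [0.224, -0.583, 0.231] pointing down, gripper open.
Joint ranges: [-2.6, 2.6], [-0.5, 2.12], [-1.47, 1.34], [0.16, 2.42], [-1.27, 4.41], [0.06, 2.06], [-2.6, 2.6]. Speed limits (rad/s): [2.22, 2.22, 2.79, 2.79, 3.14, 3.14, 3.14].

INTERFACE

Orientations are given as a unit quaternion [x, y, z, w].
In Python, from workcell import manip, cams, hand_in gives the robot as it stands.
- The arm moves only by the shell command python3 -m handwheel 'ROWS' [FORCE]. ROWS is text: rows parted by semicolons, each of 7 numbers parted by spaces: the shift along the tool's x, y, z in mm, then the turn, a rotation vector about the tool's x, y, z in rad, then the finger opening in mm, from 0 to 85.4. A call has 1 to 8 rows; each row shifts and turns the commanded pose from where the row before left it, along the tool's axes as they then stand; what a row does not reach is not made up. A row lasts 1/10 s, in which the tool goes at most 50 mm and 8.59 degrees, less where a joint would pass 70% of its speed; a pose out of reach is approached as far as the arm can. A call with a gripper value outside its range is refused whole. The fingers move at their own pace and stop on an object; FORCE is the grip in N (left out, the last holds). Time passes only in rows, so rows that do not move let the fingers close. It gives the time, the measured TCP pose, the force and the opening at its end, in the units of the state.
- manip.get_obs(): the state, without advancing time (a new reading comes with each control period).
- cams.camera(name): name is "scene" or "top"; returns a dict with "color" (384x512x3 uint8, blue, green, red), "depth" (384x512 float32, m along the optical axis (not along the pixel's ray), 0 where there is no reading), "camera_matrix" (3x3 intrinsics, pixels), "origin" and "attitude" of the camera in the world. Camera axes: x right, y down, z forward; pixel columns grow to the right and rows downward; lengths in m; the calibration is good to about 2 mm. A picture is of the moment at which its call begins.
- hand_in(): hands the job in, once; it reports no verdict.
Trained networks look in the newest picture that a camera, given by its name, has taken for a name from the list of things; names that differ only in an ending like _2 or _b are one class to them, and where a whole thing is asked for, a point or a joint stands for the part that bears it (a point fixed in the world has none). Each returns a list of dicts, best first, with "conf" (0 to 1); they miss things now and then, are a little off and sometimes report something else, mostly with a low value. They report only what shows in the picture. A call takes as long as a camera call. They do not tell look-alikes from the thing itself.
- cams.recognise(camera, thing): "box" ([left, top, width, height] in pixels, round what is visible of it).
- cams.outline_of(camera, thing): "region" (384x512 bool, what is visible of it) and "box" ([left, top, width, height] in pixels, round what is visible of it).
The state is a dict: "clock": time; "joint_pos": joint angles; "joint_velocities": joint speeds; "tau": joint torques, N m; "position": TCP position; "ee_rot": TCP orientation; "ft_force": force on the tool from outside, world axes, zero at the start; "torque": the same for the moment, N m; "grip_width": opening from 0.0 (shut) to 1.0 (fully open).
Only numpy, scipy, OpenCV 4.12 (cv2) and the standard library are available. Lean on these libraries where they do the work, as an engineer would, in place of code of your own. Each camera call takes 0.05 s, during which the arm holds its last target.

## Working session

There is one attempt and no reset: what is moved stays moved. The work goes in short steps, Python scripts to look and compute and a shell command to move; the robot and the scene stay as the last step left them, time stands still between calls to the robot, and variables do not carry over. Pictures are saved under pics/ and viewed, and the job is handed in when it is done.

```bash
ls; mkdir -p pics; python3 - <<'E'
from workcell import manip, cams
import cv2
print(manip.get_obs(), manip.tcp_to_grasp)
for n in ("scene","top"):
    c=cams.camera(n); cv2.imwrite(f"pics/{n}0.png",c["color"]); print(n,c["camera_matrix"],c["origin"],c["attitude"])
    for t in ["spindle","head","key","stand","drive","bore","bottle","beaker","hex_block"]:
        print(t,[(d["box"],round(d["conf"],2)) for d in cams.recognise(n,t)][:4])
E
```

```text
pics
{'clock': 0.0, 'joint_pos': array([ 1.18135703,  0.33290494, -0.06466988,  1.46096616,  0.02160679,
        1.34992981, -0.08849826]), 'joint_velocities': array([0.00072916, 0.00153631, 0.000674  , 0.00071062, 0.00121522,
       0.00169402, 0.00144415]), 'tau': array([ 3.99683086e-05, -6.25453591e+01,  4.88818204e-02, -3.91607344e+01,
        1.61883520e-02,  9.90855420e-03,  4.28778753e-05]), 'position': array([ 0.22399862, -0.58305486,  0.23048337]), 'ee_rot': array([-0.69511758, -0.12948923,  0.69537365, -0.12845065]), 'ft_force': array([-0.09846448, -0.01214275,  0.43666284]), 'torque': array([ 0.05283504,  0.01517765, -0.06232767]), 'grip_width': 0.9971243607207929} 0.0187
scene [[422.64445006   0.         255.43090772]
 [  0.         422.64445006 194.42276872]
 [  0.           0.           1.        ]] [0.13667819 0.50409729 0.65269953] [-0.29500386  0.85635094 -0.39656793  0.14956491]
spindle [([323.8, 138.7, 14.0, 33.0], 0.8), ([358.2, 168.3, 20.7, 39.4], 0.75), ([316.1, 158.4, 14.1, 30.9], 0.55)]
head [([327.2, 137.2, 12.7, 36.7], 0.81), ([361.3, 169.1, 21.0, 38.4], 0.6
[... 682 characters left out ...]
 0.0655675  -0.06435501]
spindle [([356.8, 208.8, 14.9, 15.8], 0.82), ([332.1, 268.1, 20.0, 18.1], 0.52), ([313.9, 217.4, 15.5, 22.0], 0.51)]
head [([313.4, 224.4, 15.5, 13.4], 0.78), ([354.2, 207.9, 21.4, 20.7], 0.63), ([334.0, 270.7, 16.6, 16.7], 0.54)]
key [([355.2, 206.9, 18.5, 19.8], 0.78), ([312.6, 221.5, 16.2, 18.1], 0.74), ([335.6, 271.6, 15.0, 14.1], 0.68)]
stand [([297.5, 210.2, 39.7, 40.7], 0.8), ([159.6, 161.1, 54.5, 66.9], 0.53)]
drive [([159.5, 163.8, 53.5, 66.3], 0.64)]
bore [([158.8, 163.3, 55.7, 66.3], 0.77), ([245.6, 145.7, 9.5, 13.3], 0.42)]
bottle [([243.6, 146.2, 12.1, 15.7], 0.5)]
beaker [([178.9, 113.7, 19.0, 26.3], 0.77)]
hex_block [([130.6, 260.9, 18.8, 29.1], 0.63)]
```

```bash
python3 - <<'E'
import cv2,numpy as np
a=cv2.imread("pics/scene0.png");b=cv2.imread("pics/top0.png")
cv2.imwrite("pics/scene_c.png",cv2.resize(a[120:310,130:400],None,fx=2.9,fy=2.9,interpolation=cv2.INTER_CUBIC))
cv2.imwrite("pics/top_c.png",cv2.resize(b[100:300,120:390],None,fx=2.9,fy=2.9,interpolation=cv2.INTER_CUBIC))
E
```

```text
(no output)
```

View pics/scene_c.png

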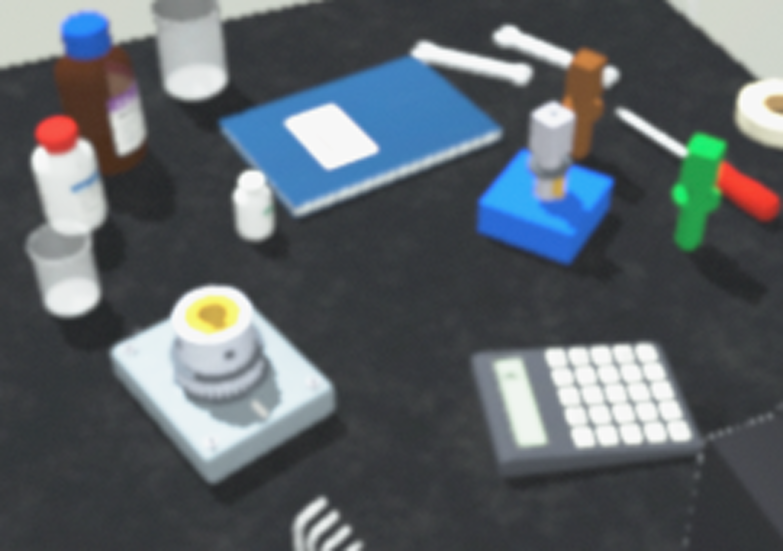

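View pics/top_c.png

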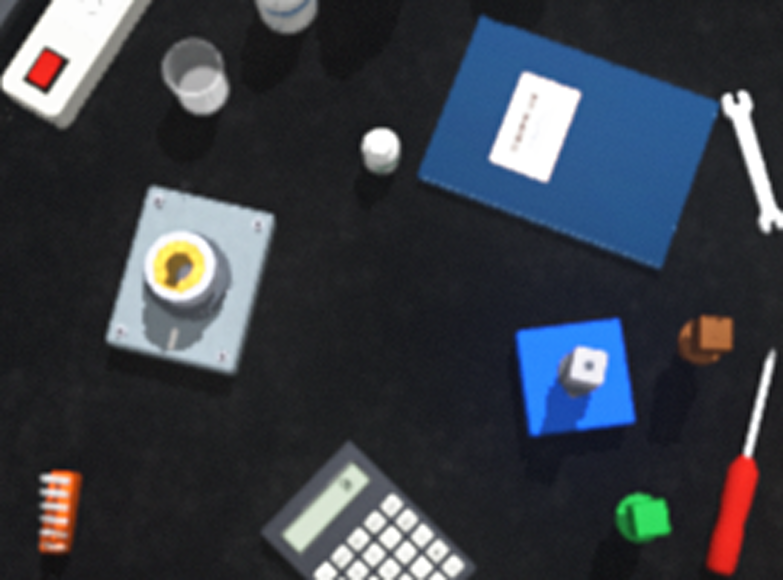

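View pics/scene0.png

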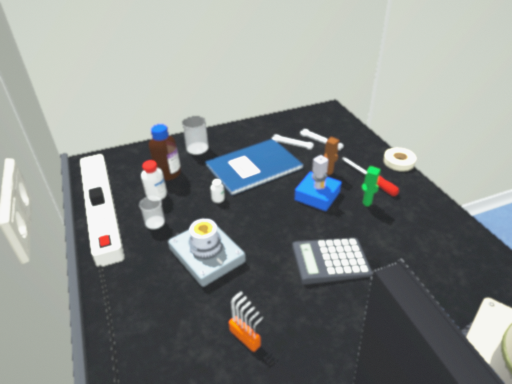

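```bash
cat > h.py <<'E'
import numpy as np,cv2
from scipy.spatial.transform import Rotation as R
from workcell import manip,cams
def cloud(c):
    K=c["camera_matrix"];d=c["depth"];v,u=np.mgrid[:d.shape[0],:d.shape[1]]
    p=np.stack([(u-K[0,2])/K[0,0]*d,(v-K[1,2])/K[1,1]*d,d],-1)
    return p@R.from_quat(c["attitude"]).as_matrix().T+c["origin"]
def ray(c,u,v,z):
    K=c["camera_matrix"];r=R.from_quat(c["attitude"]).as_matrix()@np.array([(u-K[0,2])/K[0,0],(v-K[1,2])/K[1,1],1])
    o=np.array(c["origin"]);return o+r*(z-o[2])/r[2]
def proj(c,P):
    K=c["camera_matrix"];q=R.from_quat(c["attitude"]).as_matrix().T@(np.array(P)-c["origin"]);return (K@(q/q[2]))[:2]
E
python3 - <<'E'
from h import *
for n in("top","scene"):
    c=cams.camera(n);W=cloud(c);h=cv2.cvtColor(c["color"],cv2.COLOR_BGR2HSV)
    v,u=np.mgrid[:384,:512]
    R3=R.from_quat(c["attitude"]).as_matrix();print(n,R3.round(2).tolist())
    # stand top
    box=[d for d in cams.recognise(n,"stand")][0]["box"];l,t,w,hh=box
    near=(u>l-4)&(u<l+w+4)&(v>t-40)&(v<t+hh+4)
    blue=near&(h[...,0]>100)&(h[...,0]<125)&(h[...,1]>150)&(W[...,2]>.022)&(W[...,2]<.036)
    pts=W[blue];r=cv2.minAreaRect((pts[:,:2]*1000).astype(np.float32));print("stand",blue.sum(),r,np.median(pts[:,2]))
    hd=near&(W[...,2]>.085)&(W[...,2]<.12)&(h[...,1]<80)
    tp=W[hd];print("head pts",len(tp),np.median(tp,0), tp[:,2].max());
    if len(tp)>5: 
        tp2=tp[tp[:,2]>.1];print(cv2.minAreaRect((tp2[:,:2]*1000).astype(np.float32)))
    l,t,w,hh=cams.recognise(n,"drive")[0]["box"]
    near=(u>l-4)&(u<l+w+4)&(v>t-40)&(v<t+hh+4)
    dp=W[near&(W[...,2]>.022)&(W[...,2]<.036)];print("drive",cv2.minAreaRect((dp[:,:2]*1000).astype(np.float32)))
    hp=W[near&(W[...,2]>.076)&(W[...,2]<.088)];print("hub",len(hp),np.median(hp[:,2]),cv2.minEnclosingCircle((hp[:,:2]*1000).astype(np.float32)),hp.mean(0))
    ye=near&(h[...,0]>15)&(h[...,0]<35)&(h[...,1]>120)
    g=np.argwhere(ye);print("bush",cv2.fitEllipse(cv2.findContours(ye.astype(np.uint8),0,1)[0][0]))
    for nm in("bottle","beaker","hex_block"):
        b=cams.recognise(n,nm)
        if b: l,t,w,hh=b[0]["box"];print(nm,ray(c,l+w/2,t+hh/2,.03))
E
python3 - <<'E'
import cv2
b=cv2.imread("pics/top0.png")
x=cv2.resize(b[160:235,155:220],None,fx=8,fy=8,interpolation=cv2.INTER_CUBIC)
cv2.imwrite("pics/d1.png",x)
x=cv2.resize(b[205:255,290:345],None,fx=10,fy=10,interpolation=cv2.INTER_CUBIC)
cv2.imwrite("pics/s1.png",x)
b=cv2.imread("pics/scene0.png")
cv2.imwrite("pics/d2.png",cv2.resize(b[210:270,165:245],None,fx=8,fy=8,interpolation=cv2.INTER_CUBIC))
cv2.imwrite("pics/s2.png",cv2.resize(b[150:215,290:350],None,fx=8,fy=8,interpolation=cv2.INTER_CUBIC))
E
```

```text
top [[0.0, -0.98, 0.18], [-1.0, -0.0, -0.0], [0.0, -0.18, -0.98]]
stand 1032 ((515.9490966796875, -185.61331176757812), (80.37149047851562, 80.54026794433594), 7.420109748840332) 0.030797229416227645
head pts 149 [ 0.51486497 -0.18424101  0.10672094] 0.11170279686647644
((515.7926635742188, -185.28091430664062), (23.605670928955078, 23.846792221069336), 76.646240234375)
drive ((647.22509765625, 103.90242767333984), (106.65554809570312, 244.85348510742188), 78.29454803466797)
hub 357 0.08128538273924624 ((592.0656127929688, 115.10285949707031), 26.290729522705078) [0.59217633 0.11510744 0.0812293 ]
bush ((181.28836059570312, 191.4502716064453), (15.421857833862305, 16.263389587402344), 51.38834762573242)
bottle [ 0.69258611 -0.03612089  0.03      ]
beaker [0.74945446 0.11167088 0.03      ]
hex_block [0.41129418 0.20753699 0.03      ]
scene [[-0.78, -0.39, 0.49], [-0.62, 0.51, -0.59], [-0.02, -0.77, -0.64]]
stand 655 ((515.9796142578125, -183.69381713867188), (81.32938385009766, 83.64128112792969), 7.3521647453308105) 0.02949929292560416
head pts 176 [ 0.51327579 -0.17703524  0.10061647] 0.10759224419476565
((516.1959228515625, -184.05406188964844), (26.84185028076172, 26.009870529174805), 76.79840850830078)
drive ((527.5282592773438, -215.35641479492188), (58.14857482910156, 117.50647735595703), 30.4572696685791)
hub 101 0.08209876933634142 ((529.8297119140625, -219.25897216796875), 55.20725631713867) [ 0.52229065 -0.21014716  0.08197746]
bush ((321.5, 184.0), (0.0, 1.0), 0.0)
bottle [ 0.69209329 -0.0304262   0.03      ]
beaker [ 0.50819047 -0.1644939   0.03      ]
hex_block [0.41892525 0.20168323 0.03      ]
```

View pics/d1.png

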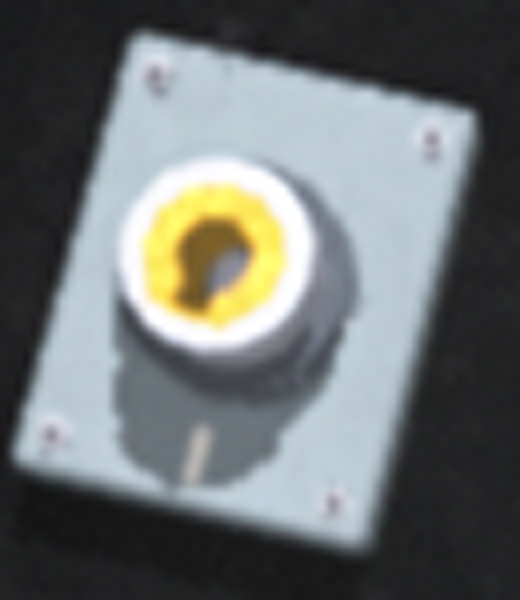

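View pics/s1.png

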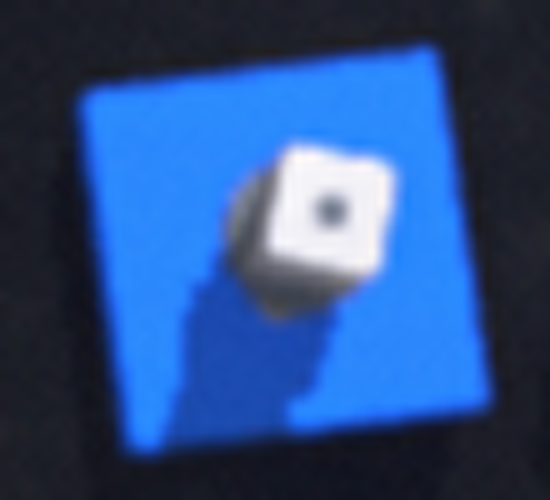

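View pics/s2.png

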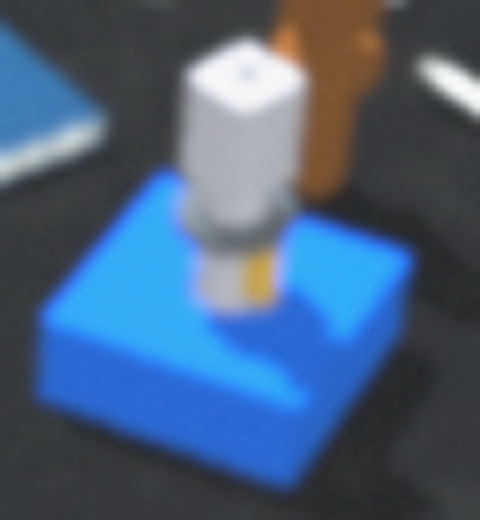

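View pics/d2.png

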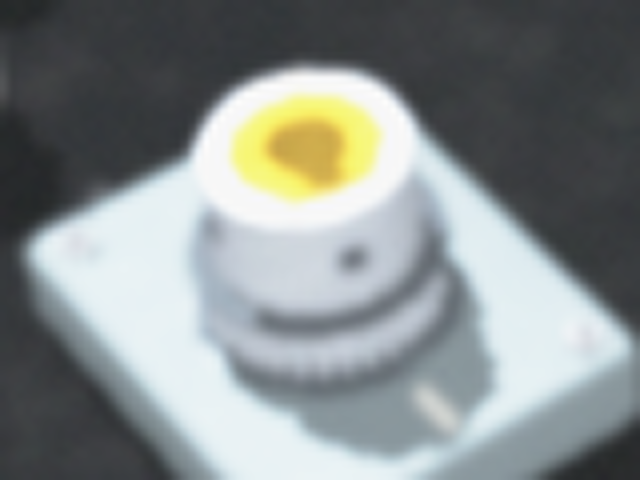

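```bash
cat > ov.py <<'E'
from h import *
import sys
def overlay(n,items,crop,name,f=8):
    c=cams.camera(n);x0,x1,y0,y1=crop
    im=cv2.resize(c["color"][y0:y1,x0:x1],None,fx=f,fy=f,interpolation=cv2.INTER_CUBIC)
    for P,col in items:
        q=np.array([(proj(c,p)-[x0,y0]+.5)*f for p in P]).astype(np.int32)
        cv2.polylines(im,[q],True,col,1)
    cv2.imwrite(name,im)
def rot(a): return np.array([[np.cos(a),-np.sin(a)],[np.sin(a),np.cos(a)]])
def poly(pts,z,ctr,yaw): return [np.r_[rot(yaw)@np.array(p)+ctr,z] for p in pts]
def sq(h): return [(-h,-h),(h,-h),(h,h),(-h,h)]
def circ(r): return [(r*np.cos(t),r*np.sin(t)) for t in np.linspace(0,6.28,40)]
E
python3 - <<'E'
from ov import *
o=manip.get_obs();M=R.from_quat(o["ee_rot"]).as_matrix();print(M.round(3))
S=np.array([.516,-.185]);B=np.array([.592,.115]);ys=-.233
sp=[(poly(sq(.012),.106,S,ys),(0,0,255)),(poly([(-.016,-.004),(-.016,.004)],.032,S,ys)+poly([(-.016,.004),(-.016,-.004)],.054,S,ys),(0,0,255)),(poly(sq(.04),.03,S,np.radians(7.4)),(0,255,255))]
slot=lambda a:[(-.0175,-.0055),(-.0175,.0055),(-.009,.0055),(-.009,-.0055)]
dr=[(poly(circ(.0108),.081,B,0),(0,0,255)),(poly(circ(.026),.081,B,0),(0,0,255)),
 (poly(slot(0),.081,B,-.52),(255,0,0)),(poly([(-.065,-.052),(-.065,.052),(.065,.052),(.065,-.052)],.029,B,-.25),(0,255,0))]
overlay("top",dr,(155,220,160,235),"pics/o1.png");overlay("scene",dr,(160,250,205,290),"pics/o2.png")
overlay("top",sp,(290,345,205,255),"pics/o3.png");overlay("scene",sp,(290,350,150,215),"pics/o4.png")
a,b,c,d=[cv2.resize(cv2.imread(f"pics/o{i}.png"),(400,300) if 0 else None,fx=.6,fy=.6) for i in (1,2,3,4)]
E
python3 - <<'E'
import cv2,numpy as np
def two(a,b,o):
    a,b=[cv2.imread("pics/"+x) for x in(a,b)]
    a,b=[cv2.resize(x,None,fx=395/x.shape[1],fy=395/x.shape[1]) for x in (a,b)]
    h=max(a.shape[0],b.shape[0]);m=np.zeros((h,800,3),np.uint8);m[:a.shape[0],:395]=a;m[:b.shape[0],400:795]=b
    cv2.imwrite("pics/"+o,m)
two("o1.png","o2.png","oA.png");two("o3.png","o4.png","oB.png")
E
```

```text
[[ 0.     0.359 -0.933]
 [-0.    -0.933 -0.359]
 [-1.     0.     0.   ]]
```

View pics/oA.png

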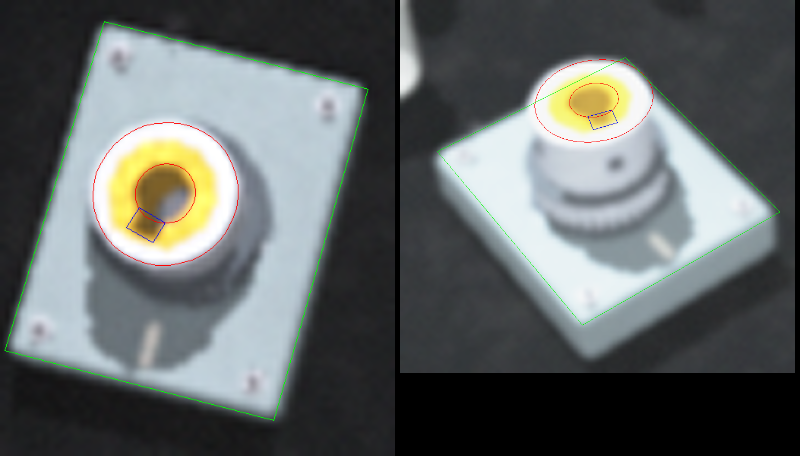

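View pics/oB.png

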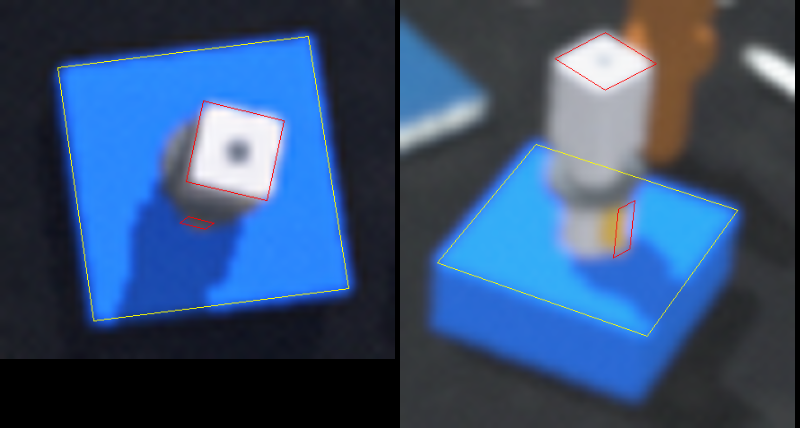

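```bash
python3 -m handwheel '0 0 0 -0.139 0 0 60; 0 0 0 -0.139 0 0 60; 0 0 0 -0.139 0 0 60; 0 0 0 -0.139 0 0 60; 0 0 0 -0.139 0 0 60; 0 0 0 -0.139 0 0 60; 0 0 0 -0.138 0 0 60' 60
cat > rel.py <<'E'
from h import *
def rel(x,y,z,yaw):
    o=manip.get_obs();M=R.from_quat(o["ee_rot"]).as_matrix();d=np.array([x,y,z])-o["position"]
    a=np.arctan2(M[1,1],M[0,1]);print("tcp",o["position"].round(4),"shift mm",(M.T@d*1000).round(1),"turn x",round(-(yaw-a),4),"yaw",round(a,4),"tilt",M[:,0].round(4),"F",o["ft_force"].round(1),"T",o["torque"].round(2),"g",round(o["grip_width"]*85.4,1),"q",o["joint_pos"].round(2),"t",o["clock"])
if __name__=="__main__":
    import sys;rel(*map(float,sys.argv[1:]))
E
python3 rel.py .516 -.185 .16 -.233
```

```text
clock: 2.5
position: [0.2241, -0.5835, 0.2314]
ee_rot: [-0.553, -0.44, 0.553, -0.44]
ft_force: [-1.0, -0.1, -0.7]
grip_width: 0.705
tcp [ 0.2241 -0.5835  0.2314] shift mm [  71.3  195.  -453.8] turn x 0.0067 yaw -0.2263 tilt [ 1.e-04 -1.e-04 -1.e+00] F [-1.  -0.1 -0.7] T [ 0.05 -0.03 -0.03] g 60.2 q [ 1.28  0.34 -0.2   1.45  0.07  1.35  0.86] t 2.5
```

```bash
python3 -m handwheel '0 16 -38 0.001 0 0 60; 0 16 -38 0.001 0 0 60; 0 16 -38 0.001 0 0 60; 0 16 -38 0.001 0 0 60; 0 16 -38 0.001 0 0 60; 0 16 -38 0.001 0 0 60; 0 16 -38 0 0 0 60; 0 16 -38 0 0 0 60'; python3 rel.py .516 -.185 .16 -.233
```

```text
clock: 3.3
position: [0.4203, -0.3163, 0.2316]
ee_rot: [-0.556, -0.437, 0.556, -0.437]
ft_force: [0.5, 0.0, -0.3]
grip_width: 0.702
tcp [ 0.4203 -0.3163  0.2316] shift mm [  71.5   62.  -150.2] turn x -0.0052 yaw -0.2382 tilt [ 3.e-04 -6.e-04 -1.e+00] F [ 0.5  0.  -0.3] T [-0.03 -0.01  0.05] g 59.9 q [ 0.94  0.14 -0.42  1.7   0.06  1.31  0.27] t 3.3
```

```bash
python3 -m handwheel '0 15 -36 -0.002 0 0 50; 0 15 -36 -0.002 0 0 50; 0 15 -36 -0.001 0 0 50;0 15 -36 0 0 0 50;0 2 -6 0 0 0 50; 0 0 0 0 0 0 50'; python3 rel.py .516 -.185 .069 -.233
```

```text
clock: 3.9
position: [0.5153, -0.1849, 0.2313]
ee_rot: [0.554, 0.439, -0.554, 0.439]
ft_force: [-0.2, -1.4, 0.2]
grip_width: 0.586
tcp [ 0.5153 -0.1849  0.2313] shift mm [162.3   0.6   0. ] turn x 0.0029 yaw -0.2301 tilt [ 2.e-04  3.e-04 -1.e+00] F [-0.2 -1.4  0.2] T [-0.01  0.01 -0.03] g 50.0 q [ 0.73  0.2  -0.54  1.65  0.11  1.32 -0.05] t 3.9
```

```bash
python3 -m handwheel '40 0.5 0 0.002 0 0 50;40 0 0 0 0 0 50;40 0 0 0 0 0 50;30 0 0 0 0 0 50;12 0 0 0 0 0 50;0 0 0 0 0 0 50'; python3 rel.py .516 -.185 .069 -.233
python3 - <<'E'
from h import *
c=cams.camera("scene");cv2.imwrite("pics/g1.png",cv2.resize(c["color"][110:230,250:410],None,fx=5,fy=5,interpolation=cv2.INTER_CUBIC))
E
```

```text
clock: 4.5
position: [0.5139, -0.1873, 0.0682]
ee_rot: [-0.555, -0.438, 0.556, -0.437]
ft_force: [0.5, -0.9, -0.2]
grip_width: 0.589
tcp [ 0.5139 -0.1873  0.0682] shift mm [-0.8  1.5 -2.8] turn x -0.0036 yaw -0.2366 tilt [-2.5e-03  6.0e-04 -1.0e+00] F [ 0.5 -0.9 -0.2] T [ 0.09 -0.03  0.05] g 50.3 q [ 0.7   0.36 -0.51  1.82  0.21  1.01 -0.13] t 4.5
```

View pics/g1.png

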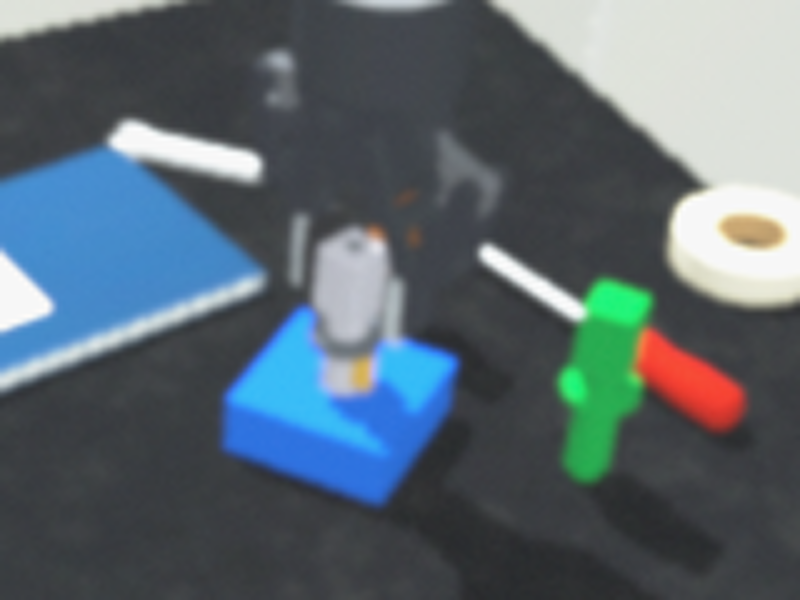

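```bash
python3 -m handwheel '0 0 0 0 0 0 50;0 0 0 0 0 0 50'; python3 rel.py .516 -.185 .069 -.233
```

```text
clock: 4.75
position: [0.5162, -0.1869, 0.071]
ee_rot: [0.556, 0.437, -0.555, 0.439]
ft_force: [-0.2, 0.0, 0.5]
grip_width: 0.588
tcp [ 0.5162 -0.1869  0.071 ] shift mm [ 2.  -0.7 -1.8] turn x -0.0023 yaw -0.2353 tilt [ 0.0025 -0.0013 -1.    ] F [-0.2  0.   0.5] T [ 0.   -0.02  0.01] g 50.2 q [ 0.7   0.36 -0.51  1.82  0.21  1.01 -0.13] t 4.75
```

```bash
python3 -m handwheel '0 0 -1.5 0 0 0 50;0 0 0 0 0 0 15;0 0 0 0 0 0 15;0 0 0 0 0 0 15;0 0 0 0 0 0 15;0 0 0 0 0 0 15' 60; python3 rel.py .516 -.185 .069 -.233;  python3 -m handwheel '0 0 0 0 0 0 15;0 0 0 0 0 0 15;0 0 0 0 0 0 15' 60; python3 rel.py .516 -.185 .069 -.233
```

```text
clock: 5.35
position: [0.516, -0.1849, 0.0698]
ee_rot: [0.555, 0.438, -0.555, 0.438]
ft_force: [-0.2, -0.0, 5.5]
grip_width: 0.273
tcp [ 0.516  -0.1849  0.0698] shift mm [0.8 0.1 0.1] turn x -0.0019 yaw -0.2349 tilt [ 7.e-04 -3.e-04 -1.e+00] F [-0.2 -0.   5.5] T [ 0.15  0.18 -0.01] g 23.3 q [ 0.7   0.36 -0.51  1.82  0.21  1.01 -0.13] t 5.35
clock: 5.65
position: [0.516, -0.1849, 0.0698]
ee_rot: [0.555, 0.438, -0.555, 0.438]
ft_force: [-0.5, 1.1, 5.4]
grip_width: 0.273
tcp [ 0.516  -0.1849  0.0698] shift mm [0.8 0.1 0.1] turn x -0.0019 yaw -0.2349 tilt [ 7.e-04 -3.e-04 -1.e+00] F [-0.5  1.1  5.4] T [0.16 0.21 0.03] g 23.3 q [ 0.7   0.36 -0.51  1.82  0.21  1.01 -0.13] t 5.65
```

```bash
python3 -m handwheel '-10 0 0 0 0 0 15;-20 0 0 0 0 0 15;-30 0 0 0 0 0 15;-30 0 0 0 0 0 15;-20 0 0 0 0 0 15;-10 0 0 0 0 0 15;0 0 0 0 0 0 15;0 0 0 0 0 0 15'; python3 rel.py .592 .115 .19 -.52
python3 - <<'E'
from h import *
c=cams.camera("scene");cv2.imwrite("pics/g2.png",cv2.resize(c["color"][70:230,240:410],None,fx=4.5,fy=3.7,interpolation=cv2.INTER_CUBIC))
E
```

```text
clock: 6.45
position: [0.515, -0.1848, 0.1882]
ee_rot: [-0.555, -0.438, 0.556, -0.437]
ft_force: [-0.8, 1.0, -3.4]
grip_width: 0.272
tcp [ 0.515  -0.1848  0.1882] shift mm [  -1.8    5.1 -309.5] turn x 0.2849 yaw -0.2351 tilt [-1.6e-03  5.0e-04 -1.0e+00] F [-0.8  1.  -3.4] T [-0.    0.01 -0.02] g 23.2 q [ 0.73  0.24 -0.54  1.7   0.13  1.24 -0.07] t 6.45
```

View pics/g2.png

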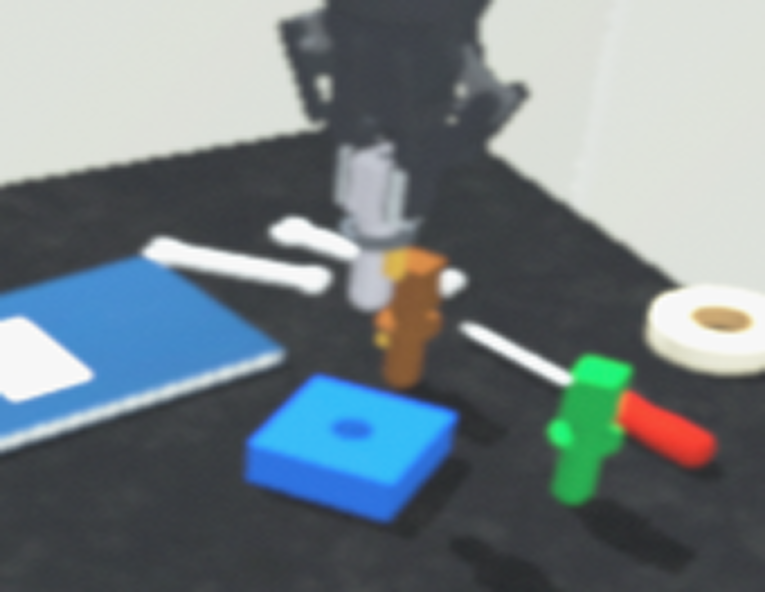

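```bash
python3 -m handwheel '0 0 -20 0 0 0 15;0 1 -40 0 0 0 15;0 1 -45 0 0 0 15;0 1 -45 0 0 0 15;0 1 -45 0 0 0 15;0 1 -45 0 0 0 15;0 0 -40 0 0 0 15;0 0 -20 0 0 0 15';python3 -m handwheel '0 0 -9 0.04 0 0 15;0 0 0 0.09 0 0 15;0 0 0 0.09 0 0 15;0 0 0 0.06 0 0 15;0 0 0 0 0 0 15';python3 rel.py .592 .115 .17 -.52;python3 -m handwheel '0 0 0 0 0 0 15;0 0 0 0 0 0 15';python3 rel.py .592 .115 .17 -.52
python3 - <<'E'
from ov import *
for n in("scene","top"):
    c=cams.camera(n);cv2.imwrite(f"pics/m_{n}.png",c["color"])
E
python3 - <<'E'
import cv2,numpy as np
a=cv2.imread("pics/m_scene.png")[140:290,150:260];b=cv2.imread("pics/m_top.png")[150:250,140:235]
a=cv2.resize(a,(400,545),interpolation=cv2.INTER_CUBIC);b=cv2.resize(b,(395,416),interpolation=cv2.INTER_CUBIC)
m=np.zeros((545,800,3),np.uint8);m[:,:400]=a;m[:416,402:797]=b;cv2.imwrite("pics/m.png",m)
E
```

```text
clock: 7.3
position: [0.5895, 0.1103, 0.1879]
ee_rot: [-0.554, -0.44, 0.554, -0.438]
ft_force: [0.5, 0.1, -2.4]
grip_width: 0.275
clock: 7.8
position: [0.5918, 0.1143, 0.1878]
ee_rot: [-0.61, -0.356, 0.612, -0.356]
ft_force: [-0.0, 0.5, -2.4]
grip_width: 0.276
tcp [0.5918 0.1143 0.1878] shift mm [17.8 -0.1 -0.7] turn x 0.0043 yaw -0.5157 tilt [-2.2e-03 -4.0e-04 -1.0e+00] F [-0.   0.5 -2.4] T [-0.01  0.04 -0.03] g 23.6 q [ 0.24  0.38 -0.63  1.55  0.23  1.29 -0.95] t 7.8
clock: 8.0
position: [0.5922, 0.1143, 0.1888]
ee_rot: [-0.61, -0.357, 0.611, -0.357]
ft_force: [-0.1, 0.1, -2.7]
grip_width: 0.27
tcp [0.5922 0.1143 0.1888] shift mm [18.8 -0.5 -0.5] turn x 0.0064 yaw -0.5136 tilt [-8.e-04 -1.e-04 -1.e+00] F [-0.1  0.1 -2.7] T [ 0.04 -0.02 -0.03] g 23.1 q [ 0.24  0.38 -0.64  1.55  0.23  1.29 -0.94] t 8.0
```

View pics/m.png

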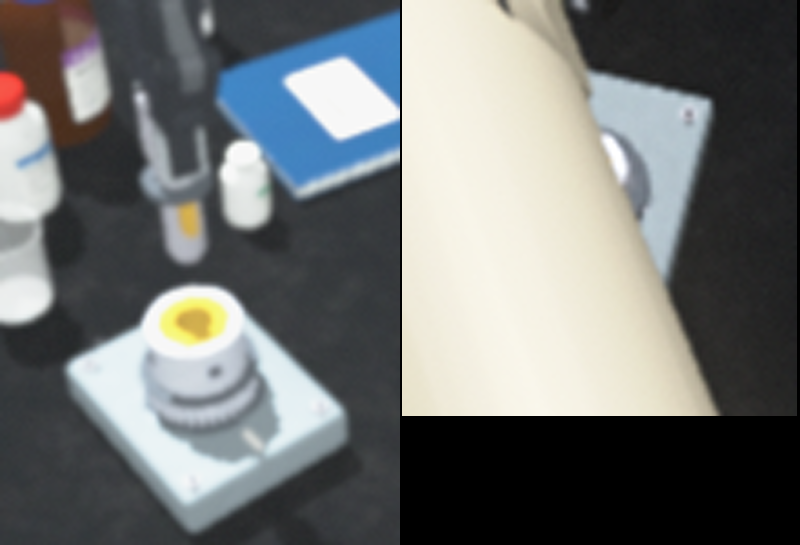

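```bash
python3 -m handwheel '15 0 -0.5 0 0 0 15;15 0 0 0 0 0 15;12 0 0 0 0 0 15;0 0 0 0 0 0 15';python3 rel.py .592 .115 .119 -.52;python3 -m handwheel '5 0 0 0 0 0 15;5 0 0 0 0 0 15;0 0 0 0 0 0 15';python3 rel.py .592 .115 .119 -.52
python3 - <<'E'
from h import *
c=cams.camera("scene");cv2.imwrite("pics/g3.png",cv2.resize(c["color"][160:290,150:260],None,fx=5,fy=4.5,interpolation=cv2.INTER_CUBIC))
E
```

```text
clock: 8.5
position: [0.5912, 0.1144, 0.1444]
ee_rot: [-0.609, -0.357, 0.612, -0.356]
ft_force: [0.5, -0.4, -3.8]
grip_width: 0.274
tcp [0.5912 0.1144 0.1444] shift mm [25.4  0.4 -1. ] turn x 0.0051 yaw -0.5149 tilt [-4.2e-03 -7.0e-04 -1.0e+00] F [ 0.5 -0.4 -3.8] T [ 0.   -0.02  0.06] g 23.4 q [ 0.23  0.42 -0.63  1.6   0.26  1.21 -0.96] t 8.5
clock: 8.8
position: [0.5926, 0.1154, 0.137]
ee_rot: [0.611, 0.356, -0.611, 0.356]
ft_force: [-0.2, 1.2, -3.0]
grip_width: 0.273
tcp [0.5926 0.1154 0.137 ] shift mm [18.  -0.3  0.7] turn x 0.0054 yaw -0.5146 tilt [ 1.e-04  7.e-04 -1.e+00] F [-0.2  1.2 -3. ] T [ 0.29  0.04 -0.  ] g 23.3 q [ 0.23  0.42 -0.62  1.61  0.26  1.19 -0.97] t 8.8
```

View pics/g3.png

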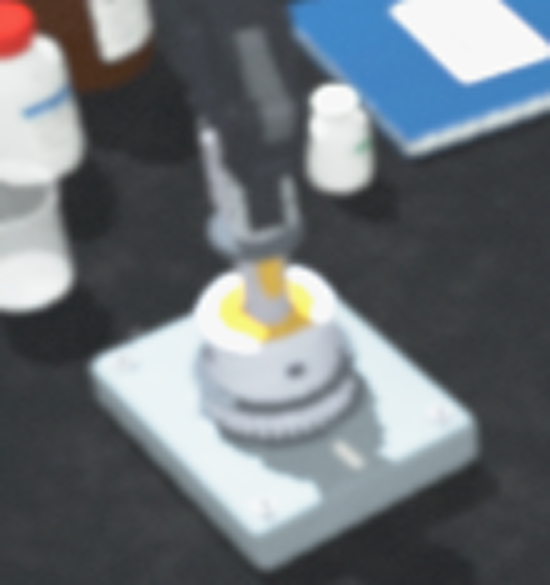

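```bash
python3 -m handwheel '3 0 0 0 0 0 15;3 0 0 0 0 0 15;0 0 0 0 0 0 15';python3 rel.py .592 .115 .119 -.52;python3 -m handwheel '3 0 0 0 0 0 15;3 0 0 0 0 0 15;0 0 0 0 0 0 15';python3 rel.py .592 .115 .119 -.52
```

```text
clock: 9.15
position: [0.5926, 0.1156, 0.131]
ee_rot: [0.611, 0.357, -0.611, 0.356]
ft_force: [0.7, 4.3, -4.6]
grip_width: 0.271
tcp [0.5926 0.1156 0.131 ] shift mm [12.  -0.2  0.8] turn x 0.0056 yaw -0.5144 tilt [ 0.e+00  8.e-04 -1.e+00] F [ 0.7  4.3 -4.6] T [ 1.19 -0.11  0.  ] g 23.1 q [ 0.22  0.43 -0.62  1.62  0.27  1.18 -0.97] t 9.15
clock: 9.45
position: [0.5926, 0.1155, 0.1249]
ee_rot: [0.611, 0.357, -0.611, 0.356]
ft_force: [0.7, 5.6, -3.0]
grip_width: 0.275
tcp [0.5926 0.1155 0.1249] shift mm [ 5.9 -0.2  0.7] turn x 0.0056 yaw -0.5144 tilt [ 0.e+00  8.e-04 -1.e+00] F [ 0.7  5.6 -3. ] T [ 1.42 -0.03  0.02] g 23.5 q [ 0.22  0.44 -0.62  1.62  0.27  1.17 -0.97] t 9.45
```

```bash
python3 -m handwheel '1 -0.4 -0.7 0 0 0 15;2 0 0 0 0 0 15;0 0 0 0 0 0 15';python3 rel.py .592 .115 .119 -.52;python3 -m handwheel '2 0 0 0 0 0 15;1 0 0 0 0 0 15;0 0 0 0 0 0 15';python3 rel.py .592 .115 .119 -.52;python3 -m handwheel '1 0 0 0 0 0 15;1 0 0 0 0 0 15;0 0 0 0 0 0 15';python3 rel.py .592 .115 .119 -.52
```

```text
clock: 9.75
position: [0.5926, 0.1157, 0.1219]
ee_rot: [-0.611, -0.356, 0.611, -0.356]
ft_force: [-0.0, 4.2, -3.7]
grip_width: 0.272
tcp [0.5926 0.1157 0.1219] shift mm [ 2.9 -0.2  0.9] turn x 0.005 yaw -0.515 tilt [-1.e-04 -0.e+00 -1.e+00] F [-0.   4.2 -3.7] T [ 1.11 -0.07  0.02] g 23.2 q [ 0.22  0.44 -0.62  1.62  0.27  1.17 -0.98] t 9.75
clock: 10.05
position: [0.5926, 0.1157, 0.1191]
ee_rot: [-0.611, -0.356, 0.611, -0.356]
ft_force: [-0.5, 3.9, -3.9]
grip_width: 0.268
tcp [0.5926 0.1157 0.1191] shift mm [ 0.1 -0.2  0.9] turn x 0.005 yaw -0.515 tilt [ 0. -0. -1.] F [-0.5  3.9 -3.9] T [ 1.13 -0.02  0.03] g 22.9 q [ 0.22  0.44 -0.62  1.63  0.27  1.16 -0.98] t 10.05
clock: 10.35
position: [0.5927, 0.1157, 0.1172]
ee_rot: [0.611, 0.356, -0.611, 0.356]
ft_force: [-1.1, 4.0, -1.1]
grip_width: 0.275
tcp [0.5927 0.1157 0.1172] shift mm [-1.8 -0.2  0.9] turn x 0.005 yaw -0.515 tilt [ 1.e-04 -1.e-04 -1.e+00] F [-1.1  4.  -1.1] T [ 1.12  0.08 -0.  ] g 23.5 q [ 0.22  0.44 -0.62  1.63  0.28  1.16 -0.98] t 10.35
```

```bash
python3 -m handwheel '1 -0.4 -0.6 0 0 0 15;0 0 0 0 0 0 15';python3 rel.py .592 .115 .119 -.52;python3 -m handwheel '1 0 0 0 0 0 15;0 0 0 0 0 0 15';python3 rel.py .592 .115 .119 -.52
```

```text
clock: 10.55
position: [0.5926, 0.1159, 0.116]
ee_rot: [-0.611, -0.356, 0.611, -0.356]
ft_force: [0.7, 2.6, -3.1]
grip_width: 0.278
tcp [0.5926 0.1159 0.116 ] shift mm [-3.  -0.1  1.1] turn x 0.0046 yaw -0.5154 tilt [-1.e-04 -8.e-04 -1.e+00] F [ 0.7  2.6 -3.1] T [ 0.54 -0.04  0.01] g 23.7 q [ 0.22  0.45 -0.62  1.63  0.28  1.16 -0.98] t 10.55
clock: 10.75
position: [0.5926, 0.1159, 0.115]
ee_rot: [-0.611, -0.356, 0.611, -0.356]
ft_force: [0.5, 1.6, -3.7]
grip_width: 0.275
tcp [0.5926 0.1159 0.115 ] shift mm [-4.  -0.1  1.1] turn x 0.0046 yaw -0.5154 tilt [-2.e-04 -7.e-04 -1.e+00] F [ 0.5  1.6 -3.7] T [ 0.32 -0.13 -0.01] g 23.5 q [ 0.22  0.45 -0.62  1.63  0.28  1.15 -0.98] t 10.75
```

```bash
python3 - <<'E'
from h import *
c=cams.camera("scene");cv2.imwrite("pics/g4.png",cv2.resize(c["color"][180:270,165:245],None,fx=7,fy=6.5,interpolation=cv2.INTER_CUBIC))
E
```

```text
(no output)
```

View pics/g4.png

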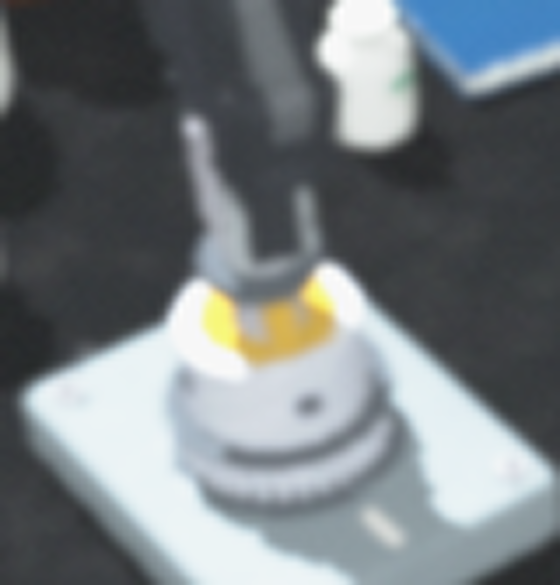

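```bash
python3 -m handwheel '2 0 0 0 0 0 15;2 0 0 0 0 0 15;0 0 0 0 0 0 15';python3 rel.py .592 .115 .0968 -.52;python3 -m handwheel '2 0 0 0 0 0 15;2 0 0 0 0 0 15;0 0 0 0 0 0 15' 100;python3 rel.py .592 .115 .0968 -.52
```

```text
clock: 11.1
position: [0.5925, 0.116, 0.1108]
ee_rot: [-0.611, -0.356, 0.611, -0.356]
ft_force: [0.3, 0.3, -3.4]
grip_width: 0.27
tcp [0.5925 0.116  0.1108] shift mm [14.   0.1  1.1] turn x 0.0048 yaw -0.5152 tilt [-5.e-04 -5.e-04 -1.e+00] F [ 0.3  0.3 -3.4] T [ 0.01 -0.06  0.02] g 23.1 q [ 0.22  0.45 -0.62  1.63  0.28  1.15 -0.98] t 11.1
clock: 11.4
position: [0.5926, 0.1163, 0.1072]
ee_rot: [-0.611, -0.356, 0.611, -0.356]
ft_force: [-0.3, -0.1, -2.4]
grip_width: 0.269
tcp [0.5926 0.1163 0.1072] shift mm [10.4  0.1  1.4] turn x 0.0049 yaw -0.5151 tilt [-0.e+00 -2.e-04 -1.e+00] F [-0.3 -0.1 -2.4] T [ 0.03 -0.01 -0.01] g 23.0 q [ 0.22  0.46 -0.61  1.64  0.28  1.14 -0.99] t 11.4
```

Key is in the keyway, with no jamming. Now press on against the spring.

```bash
python3 -m handwheel '2 0 0 0 0 0 15;2 0 0 0 0 0 15;0 0 0 0 0 0 15';python3 rel.py .592 .115 .0968 -.52;python3 -m handwheel '2 0 0 0 0 0 15;2 0 0 0 0 0 15;0 0 0 0 0 0 15';python3 rel.py .592 .115 .0968 -.52;python3 -m handwheel '2 0 0 0 0 0 15;0 0 0 0 0 0 15';python3 rel.py .592 .115 .0968 -.52
```

```text
clock: 11.7
position: [0.5928, 0.1163, 0.1034]
ee_rot: [0.611, 0.356, -0.611, 0.356]
ft_force: [-0.9, 0.1, 2.6]
grip_width: 0.269
tcp [0.5928 0.1163 0.1034] shift mm [ 6.6 -0.   1.5] turn x 0.0049 yaw -0.5151 tilt [ 4.e-04 -2.e-04 -1.e+00] F [-0.9  0.1  2.6] T [-0.14  0.34 -0.02] g 23.0 q [ 0.22  0.46 -0.61  1.64  0.29  1.13 -0.99] t 11.7
clock: 12.0
position: [0.5928, 0.1164, 0.0993]
ee_rot: [0.611, 0.356, -0.611, 0.356]
ft_force: [-2.5, -2.0, 4.3]
grip_width: 0.263
tcp [0.5928 0.1164 0.0993] shift mm [2.5 0.  1.6] turn x 0.005 yaw -0.515 tilt [ 4.e-04 -1.e-04 -1.e+00] F [-2.5 -2.   4.3] T [-0.28  0.41 -0.02] g 22.5 q [ 0.21  0.46 -0.61  1.64  0.29  1.13 -0.99] t 12.0
clock: 12.2
position: [0.5928, 0.1164, 0.0974]
ee_rot: [0.611, 0.356, -0.611, 0.356]
ft_force: [-1.2, -0.5, 5.1]
grip_width: 0.27
tcp [0.5928 0.1164 0.0974] shift mm [ 0.6 -0.   1.6] turn x 0.0049 yaw -0.5151 tilt [ 4.e-04 -0.e+00 -1.e+00] F [-1.2 -0.5  5.1] T [-0.25  0.38 -0.  ] g 23.0 q [ 0.21  0.47 -0.61  1.65  0.29  1.12 -0.99] t 12.2
```

```bash
python3 -m handwheel '1 0 0 0 0 0 15;0 0 0 0 0 0 15';python3 rel.py .592 .115 .0968 -.52;python3 -m handwheel '1 0 0 0 0 0 15;0 0 0 0 0 0 15';python3 rel.py .592 .115 .0968 -.52
```

```text
clock: 12.4
position: [0.5928, 0.1164, 0.097]
ee_rot: [0.611, 0.356, -0.611, 0.356]
ft_force: [-2.7, -2.0, 10.3]
grip_width: 0.267
tcp [0.5928 0.1164 0.097 ] shift mm [ 0.2 -0.   1.6] turn x 0.0049 yaw -0.5151 tilt [ 6.e-04 -2.e-04 -1.e+00] F [-2.7 -2.  10.3] T [-0.37  0.84  0.08] g 22.8 q [ 0.21  0.47 -0.61  1.65  0.29  1.12 -0.99] t 12.4
clock: 12.6
position: [0.5929, 0.1164, 0.0969]
ee_rot: [0.611, 0.356, -0.611, 0.356]
ft_force: [-7.2, -3.4, 17.1]
grip_width: 0.271
tcp [0.5929 0.1164 0.0969] shift mm [ 0.1 -0.1  1.7] turn x 0.0049 yaw -0.5151 tilt [ 9.e-04 -5.e-04 -1.e+00] F [-7.2 -3.4 17.1] T [-0.61  1.76  0.08] g 23.1 q [ 0.21  0.47 -0.61  1.65  0.29  1.12 -0.99] t 12.6
```

```bash
python3 -m handwheel '1 0 0 0 0 0 15;0 0 0 0 0 0 15;0 0 0 0 0 0 15;0 0 0 0 0 0 15;0 0 0 0 0 0 15' 100;python3 rel.py .592 .115 .0968 -.52
python3 - <<'E'
from h import *
c=cams.camera("scene");cv2.imwrite("pics/g5.png",cv2.resize(c["color"][180:270,165:245],None,fx=7,fy=6.5,interpolation=cv2.INTER_CUBIC))
E
```

```text
clock: 13.1
position: [0.593, 0.1164, 0.0969]
ee_rot: [0.611, 0.356, -0.611, 0.357]
ft_force: [-11.0, -4.0, 26.0]
grip_width: 0.265
tcp [0.593  0.1164 0.0969] shift mm [ 0.1 -0.1  1.7] turn x 0.0048 yaw -0.5152 tilt [ 1.4e-03 -8.0e-04 -1.0e+00] F [-11.  -4.  26.] T [-0.86  2.74  0.04] g 22.7 q [ 0.21  0.47 -0.61  1.65  0.29  1.12 -0.99] t 13.1
```

View pics/g5.png

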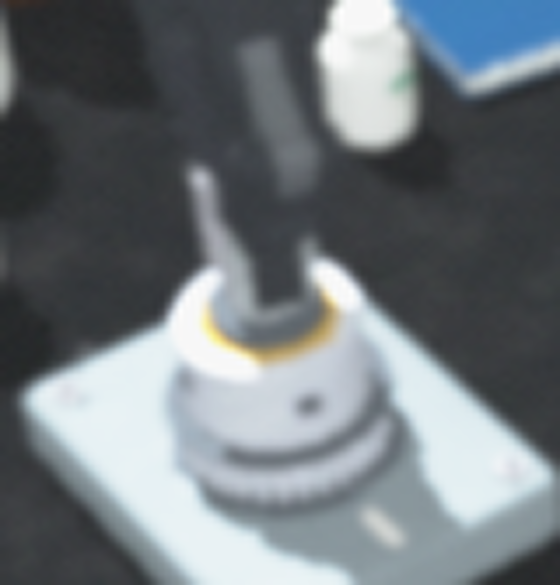

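The picture shows the collar lying on the brass bush, centred at about (265,325). The TCP height no longer changes while the push force rises, so the collar is bottomed out. I'm handing in.

```bash
python3 -c "
from workcell import hand_in
print(hand_in())"
```

```text
the job is handed in; nothing more can be done
None
```

The spindle is in the pulley hub with its key in the keyway. I handed in with the gripper still holding it pressed down on the hub's face.

- **Getting the key in:** I read the keyway angle from the dark slot in the pictures, about 0.52 rad round from straight at the robot. I turned the spindle to match before lowering it. The key went in the first time, so I did not need to turn it back and forth.
- **Last checks:** The lower end worked out at about 46 mm below the hub's face. The tool height stayed at 96.9 mm while the push rose from 10 to 26 N, which means the collar is against the face. The last picture agrees. The grip was set to 100 N, the tool was within about 0.002 rad of vertical, and the clock read about 13 s.
- **Disagreements:** Single position readings scattered by about 2 mm when the arm was moving freely. The final tool position is about 1.5 mm from where the camera placed the bore's centre, inside the 4 mm allowed. At the end there was also a sideways force of about 12 N on the tool, along with the downward push.
- **Bottle, beaker and hex keys:** I kept clear of them on every move, and nothing I saw suggested contact. I did not measure their positions again at the end.

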